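Move the tasting row to the carrying rack in reverse order

ROBOT

A 6-joint arm with a two-finger parallel gripper is mounted at the origin on a cart in front of the work surface, level with it; the furniture and walls round the work are solid. World frame = base frame: x ahead of the robot, y to its left, z up, the work surface at z = 0. Lengths are in m, angles in degrees, forces in N, time in s.
With the tool pointing down it reaches from about 0.4 to 0.825 m from the base axis. Payload 7 kg.
Tool frame: the origin (TCP) lies at the centre of the arm's flange, where the gripper is bolted on; the fingertips stand 178 mm ahead of it and the grasp point (between the pads) lies 159 mm ahead of it (tip_reach is the distance from the TCP to the fingertips, in m); z points along the fingers, y is the line along which they close (so a half turn about z gives the same grasp; the last joint's range is limited). The gripper opens to 88 mm and grips with 3 to 60 N. Pads are 19 mm wide; open, the fingers measure 130 mm over their backs; the gripper's body (78 mm by 193 mm) begins 47 mm behind the grasp point.
Start: joints at [84.46, 20.546, 0.682, 0, -70.136, -16.507], TCP at [0.253, 0.626, 0.405] pointing down, gripper open.
Joint ranges: [-176.03, 176.03], [-82.01, 121.73], [-58.28, 71.71], [-173.87, 95.51], [-174.79, -0.11], [-173.66, 173.66]. Speed limits (degrees/s): [136.94, 136.94, 172.46, 180, 180, 180].

INTERFACE

Orientations are given as [roll, pitch, yaw] about the fixed x, y, z axes, in that order (R = Rz(yaw) Ry(pitch) Rx(roll)).
In Python, from plant import * gives the robot as it stands.
- The arm moves only by the shell command python3 -m handwheel 'ROWS'. ROWS is JSON, a list of rows, each a list of 7 numbers: the opening, from -1 (shut) to 1 (fully open), then the shift along the tool's x, y, z as a fraction of full scale, then the turn, a rotation vector about the tool's x, y, z as a fraction of full scale. A call has 1 to 5 rows; each row shifts and turns the commanded pose from where the row before left it, along the tool's axes as they then stand; what a row does not reach is not made up. Full scale, the value 1, is 0.025 m for a shift and 6 degrees for a turn. A row lasts 1/8 s, in which the tool goes at most 62.5 mm and 10.7 degrees, less where a joint would pass 70% of its speed; a pose out of reach is approached as far as the arm can. A call with a number of a shift or a turn outside -1 to 1 is refused whole. A call with a gripper value outside its range is refused whole. The fingers move at their own pace and stop on an object; the grip force is fixed at half the most. Time passes only in rows, so rows that do not move let the fingers close. It gives the time, the measured TCP pose, the force, the opening and the grip force at its end, in the units of the state.
- get_obs(): the state, without advancing time (a new reading comes with each control period).
- snapshot(name): name is "scene" or "top" or "wrist"; returns a dict with "color" (480x640x3 uint8, red, green, blue), "fx", "fy", "cx", "cy" (pixels), "R" (3x3) and "t" (3): a world point X has camera coordinates R X + t; the wrist camera has in their place "tool_from_camera" (4x4, takes a point from camera to tool coordinates, whose origin is the TCP and whose axes are the flange's). Camera axes: x right, y down, z forward; pixel columns grow to the right and rows downward; lengths in m; the calibration is good to about 2 mm. A picture is of the moment at which its call begins: read the wrist's pose just before it. There is no depth.
- close_job(): hands the job in; it is judged then, once.
The state is a dict: "clock": time; "joint_pos": joint angles; "qvel": joint speeds; "tau": joint torques, N m; "tool_pos": TCP position; "orientation": TCP orientation; "force": force on the tool from outside, world axes, zero at the start; "moment": the same for the moment, N m; "opening": finger opening in m; "gripper_force": force on a finger pad.
Only numpy, scipy, OpenCV 4.12 (cv2) and the standard library are available. Lean on these libraries where they do the work, as an engineer would, in place of code of your own. Each camera call takes 0.05 s, during which the arm holds its last target. There are 200 camera calls.

TASK

The tasting station is being handed to a colleague on the other side of the table: move all four things from the wooden rack to the empty white carrying rack, in reverse order. What stands nearest the handle of the wooden rack goes into the compartment farthest from the handle of the white one, the next into the next, and so on. Set each down upright in the middle of its compartment, without letting it drop.

Things in the scene. Friction and masses are not known exactly. Their poses are not given: they have to be found in the camera images.
- work_rack: Low wooden rack, 100 x 376 mm (x by y), fixed, full at the start. Origin: centre of its underside, on the table; +y runs along the row to the end with a dark loop handle (24 mm long, 26 mm high). Four cork pads in a row, centres at x = 0, y = 135, 45, -45, -135 mm, tops 12 mm and rack rim 16 mm above the table. Which thing stands on which pad varies, and which rack is nearer the robot.
- carrying_rack: Low white plastic rack, 100 x 376 mm (x by y), fixed, empty at the start. Origin: centre of its underside, on the table; +y runs along the row to the end with a dark loop handle (24 mm long, 26 mm high). Four compartments in a row, each 88 x 85 mm, centres at x = 0, y = 135, 45, -45, -135 mm; floor 12 mm, rims and dividers 20 mm above the table.
- salt_shaker: Loose salt shaker, round, 44 mm across up to 74 mm, then a domed grey cap 34 mm wide, 90 mm high in all, about 0.1 kg. Origin at the centre of its underside, z up. Grasp round the body from above.
- sample_jar: Loose round jar with a red screwed-on lid, 62 mm across (lid 58 mm), 75 mm high, about 0.2 kg. Origin at the centre of its underside, z up. Grasp round the body from above.
- tea_glass: Loose clear tea glass, faceted, empty, 95 mm high, 67 mm across at the rim and 54 mm at the foot, about 0.2 kg. Origin at the centre of its underside, z up. Grasp round the outside from above.
- timer: Loose round kitchen timer, white base 66 mm across and 24 mm high, red ribbed top 58 mm across to 40 mm, then a red knob 42 mm across between 40 and 57 mm, which is its full height; the knob does not turn here. About 0.12 kg. Origin at the centre of its underside, z up. Grasp by the knob from above.
- salt_shaker_pad: Fixed square cork pad, 78 x 78 x 4 mm, origin at the centre of its underside, 8 mm above the foot of the wooden work rack on which it lies; axes parallel to those of the work rack. It is the place on which the salt shaker stands at the start.
- sample_jar_pad: Fixed square cork pad, 78 x 78 x 4 mm, origin at the centre of its underside, 8 mm above the foot of the wooden work rack on which it lies; axes parallel to those of the work rack. It is the place on which the sample jar stands at the start.
- tea_glass_pad: Fixed square cork pad, 78 x 78 x 4 mm, origin at the centre of its underside, 8 mm above the foot of the wooden work rack on which it lies; axes parallel to those of the work rack. It is the place on which the tea glass stands at the start.
- timer_pad: Fixed square cork pad, 78 x 78 x 4 mm, origin at the centre of its underside, 8 mm above the foot of the wooden work rack on which it lies; axes parallel to those of the work rack. It is the place on which the timer stands at the start.
Mind the look-alikes: they are no part of the job. Leave any green look-alike of the salt_shaker alone. Leave any purple look-alike of the sample_jar alone.

How it is judged:
By the outcome, as a careful person would: the job done as asked, in the order asked, and still so for the second after the job is handed in, with the robot touching nothing.
It also fails if it takes over 99 s, if anything falls off the work surface, if the arm or the gripper's body presses on something with over 40 N, if the wrist force passes 120 N, or if a joint passes its speed limit or range.

## Working session

There is one attempt and no reset: what is moved stays moved. The work goes in short steps, Python scripts to look and compute and a shell command to move; the robot and the scene stay as the last step left them, time stands still between calls to the robot, and variables do not carry over. Pictures are saved under pics/ and viewed, at most 14 in all, crops included, and the job is handed in when it is done.

```bash
ls; mkdir -p pics; python3 - <<'E'
from plant import *
import cv2
o=get_obs(); print({k:o[k] for k in('clock','tool_pos','orientation','opening','force')})
for n in('scene','top'):
    s=snapshot(n); cv2.imwrite(f'pics/{n}0.png',s['color'][:,:,::-1]); print(n,s['fx'],s['cx'],s['cy'],s['R'],s['t'])
E
```

```text
pics
{'clock': 0.0, 'tool_pos': array([0.25329183, 0.62545101, 0.40370098]), 'orientation': array([ 1.79902300e+02, -9.64954809e-03, -2.20517282e+01]), 'opening': 0.08766984077546668, 'force': array([ 0.01606942, -0.37609911, -0.29629788])}
scene 472.1034684689004 313.24332053710583 247.07796288579797 [[-0.76751954 -0.64101512 -0.00365587]
 [-0.38192243  0.46186039 -0.80051248]
 [ 0.51482911 -0.61301272 -0.59930493]] [0.48806207 0.26196517 0.63598444]
top 460.98928840358417 319.290397893655 237.53400161169262 [[ 0.01516714 -0.99971406 -0.01848678]
 [-0.99414904 -0.0131     -0.10721977]
 [ 0.10694693  0.02000484 -0.99406346]] [0.02320701 0.61441371 0.96495069]
```

View pics/top0.png

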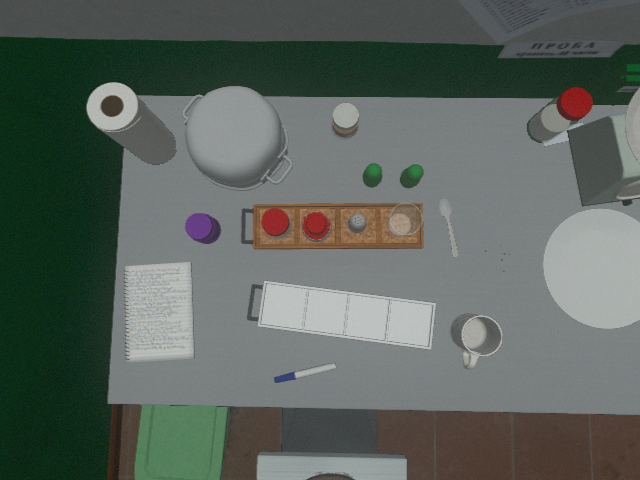

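View pics/scene0.png

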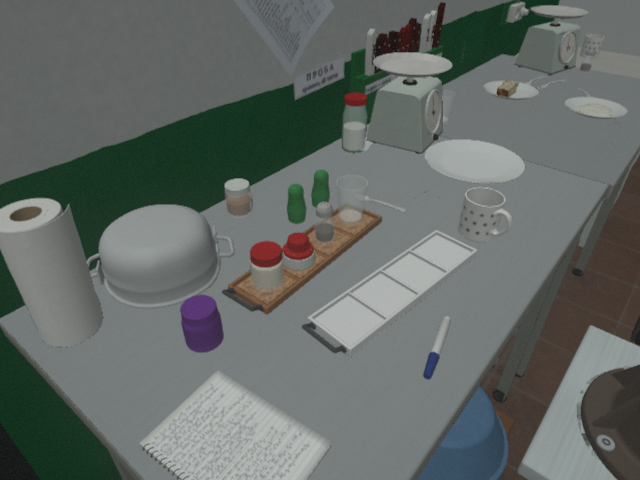

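Both racks have the handle at image left (+y). On the wood, from the handle, stand jar (275,222), timer (317,224), salt (358,222) and glass (405,218).

Candidates:
- **Jar:** red lid at (275,222). Not the timer (317,224), the purple jar (202,228), the white-lidded jar (345,118) or the red-capped bottle (575,103).
- **Salt:** grey cap at (358,222). Not the green ones at (372,175) and (412,175).

```bash
cat > h.py <<'E'
from plant import *
import numpy as np, cv2
def ray(s,uv,z):
    d=s['R'].T@np.array([(uv[0]-s['cx'])/s['fx'],(uv[1]-s['cy'])/s['fy'],1]); c=-s['R'].T@s['t']
    return c+d*(z-c[2])/d[2]
def big(m,roi):
    k=np.zeros_like(m);x0,y0,x1,y1=roi;k[y0:y1,x0:x1]=m[y0:y1,x0:x1]
    c=max(cv2.findContours(k,cv2.RETR_EXTERNAL,cv2.CHAIN_APPROX_NONE)[0],key=cv2.contourArea)
    return c
E
python3 - <<'E'
from h import *
s=snapshot('top'); im=s['color']; hsv=cv2.cvtColor(im,cv2.COLOR_RGB2HSV)
gray=im.min(2)
wm=(gray>165).astype(np.uint8)*255
wd=cv2.morphologyEx(cv2.inRange(hsv,(5,70,50),(22,255,255)),cv2.MORPH_CLOSE,np.ones((9,9)))
vis=im.copy()
for n,m,roi,z in(('white',wm,(240,270,450,360),.02),('wood',wd,(240,190,440,260),.016)):
    c=big(m,roi); P=np.array([ray(s,p[0],z)[:2] for p in c]).astype(np.float32)
    (cx,cy),wh,a=cv2.minAreaRect(P*1000); b=cv2.boxPoints(((cx,cy),wh,a))
    e=max((b[1]-b[0],b[2]-b[1]),key=np.linalg.norm); e=e*np.sign(e[1])/np.linalg.norm(e)
    print(n,round(cx,1),round(cy,1),wh,'yaxis',e,'yaw',np.degrees(np.arctan2(-e[0],e[1])))
    for k in(135,45,-45,-135): print(np.round([cx+e[0]*k,cy+e[1]*k],1))
    cv2.drawContours(vis,[c],-1,(0,0,255),1)
for n,lo,hi,roi,z in(('jar',(0,150,60),(5,255,255),(255,200,296,250),.087),('timer',(0,150,60),(5,255,255),(296,200,340,250),.06),('g1',(50,100,30),(80,255,255),(355,155,390,195),.05),('g2',(50,100,30),(80,255,255),(392,155,430,195),.05)):
    c=big(cv2.inRange(hsv,lo,hi),roi);(u,r)=cv2.minEnclosingCircle(c); print(n,u,r,ray(s,u,z))
print('salt top',ray(s,(358,222),.09),'glass rim',ray(s,(405.5,218.5),.107))
cv2.imwrite('pics/crop1.png',cv2.resize(vis[150:360,180:460,::-1],None,fx=2.8,fy=2.8))
E
```

```text
white 450.0 -28.5 (373.3321228027344, 98.09986877441406) yaxis [0.11460445 0.9934112 ] yaw -6.580811
[465.5 105.6]
[455.2  16.2]
[444.9 -73.2]
[ 434.5 -162.7]
wood 642.9 -7.2 (100.07133483886719, 374.7000427246094) yaxis [-0.017227   0.9998516] yaw 0.98708296
[640.6 127.8]
[642.1  37.8]
[643.7 -52.2]
[ 645.2 -142.2]
jar (274.75, 221.1875) 13.303207397460938 [0.64089079 0.12309142 0.087     ]
timer (315.8939514160156, 225.10606384277344) 13.469192504882812 [0.63746536 0.03895557 0.06      ]
g1 (373.4615478515625, 170.76922607421875) 7.787962913513184 [ 0.75864501 -0.08312474  0.05      ]
g2 (412.65789794921875, 171.5) 9.670926094055176 [ 0.757915   -0.16738032  0.05      ]
salt top [ 0.64092068 -0.04793988  0.09      ] glass rim [ 0.64677456 -0.14197055  0.107     ]
```

View pics/crop1.png

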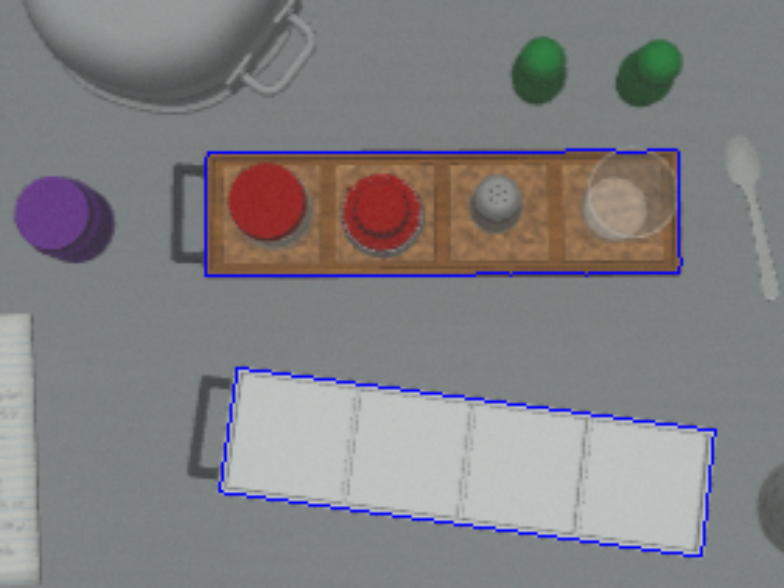

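The crop confirms the choice: red-lidded jar, timer with knob, grey-capped salt and clear glass on the pads, with both rack outlines fitted. The pot's lug sits close behind the jar, so I'll triangulate it and compute the transit.

```bash
python3 - <<'E'
from h import *
a=snapshot('top');b=snapshot('scene')
def tri(p,q):
    P=[np.array([[s['fx'],0,s['cx']],[0,s['fy'],s['cy']],[0,0,1]])@np.c_[s['R'],s['t']] for s in(a,b)]
    X=cv2.triangulatePoints(P[0],P[1],np.float64(p),np.float64(q)).ravel(); return np.round(X[:3]/X[3],3)
print('jar lid check',tri((274.7,221.2),(266.5,250)))
print('lug',tri((291.8,165),(233,237)),tri((274.6,184),(230,256)))
print('green tops',tri((374,168),(296,188)),tri((415,170),(321,173)))
cv2.imwrite('pics/crop2.png',cv2.resize(b['color'][170:330,80:400,::-1],None,fx=2.5,fy=2.5))
E
```

```text
jar lid check [0.641 0.123 0.086]
lug [0.771 0.093 0.039] [0.732 0.133 0.033]
green tops [ 0.755 -0.082  0.08 ] [ 0.752 -0.166  0.083]
```

View pics/crop2.png

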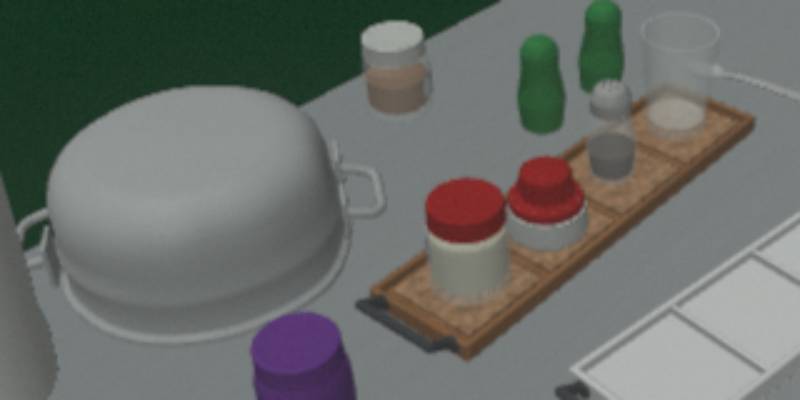

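```bash
python3 -m handwheel '[[1,1,0,0,0,0,1],[1,1,0,0,0,0,1],[1,1,0,0,0,0,1],[1,1,0,0,0,0,1],[1,1,0,0,0,0,1]]'; python3 -m handwheel '[[1,1,0,0,0,0,1],[1,1,0,0,0,0,1],[1,1,0,0,0,0,1],[1,1,0,0,0,0,1],[1,1,0,0,0,0,1]]'; python3 -m handwheel '[[1,1,0,0,0,0,1],[1,1,0,0,0,0,0.4],[1,0,0,0,0,0,0],[1,0,0,0,0,0,0]]'
```

```text
clock: 0.88
tool_pos: [0.3564, 0.5559, 0.4044]
orientation: [180.0, -0.0, -52.3]
force: [0.3, 0.0, -0.5]
opening: 0.0875
gripper_force: 0.0
clock: 1.5
tool_pos: [0.4102, 0.4444, 0.4045]
orientation: [180.0, -0.0, -82.3]
force: [-0.3, -0.2, 0.3]
opening: 0.0873
gripper_force: 0.0
clock: 2.0
tool_pos: [0.4143, 0.3955, 0.4049]
orientation: [-180.0, 0.0, -90.4]
force: [-0.4, -0.5, -0.0]
opening: 0.0877
gripper_force: 0.0
```

The pot lug is low (about 4 cm), so the gripper body clears it. The scene crop shows the pot lug at (360,190), the jar at (466,240), the timer at (545,200), and the greens clear of the row. Moving above the jar.

```bash
python3 -m handwheel '[[1,1,-1,0,0,0,0],[1,1,-1,0,0,0,0],[1,1,-1,0,0,0,0],[1,1,-1,0,0,0,0],[1,1,-1,0,0,0,0]]'; python3 -m handwheel '[[1,1,-1,0,0,0,0],[1,1,-1,0,0,0,0],[1,1,-1,0,0,0,0],[1,1,-1,0,0,0,0],[1,1,0,0,0,0,0]]'; python3 -m handwheel '[[1,0.8,0,0,0,0,-0.2],[1,0,0,0,0,0,0],[1,0,0,0,0,0,0]]'
python3 - <<'E'
from h import *
o=get_obs(); s=snapshot('wrist'); print(o['tool_pos'],o['orientation'],s['tool_from_camera'],s['fx'],s['cx'],s['cy'])
cv2.imwrite('pics/w1.png',s['color'][:,:,::-1])
E
```

```text
clock: 2.62
tool_pos: [0.5391, 0.2695, 0.4044]
orientation: [180.0, -0.0, -90.4]
force: [-0.1, -0.4, 0.7]
opening: 0.0876
gripper_force: 0.0
clock: 3.25
tool_pos: [0.6387, 0.1433, 0.4034]
orientation: [179.9, -0.0, -90.4]
force: [-0.9, -0.1, -1.2]
opening: 0.0875
gripper_force: 0.0
clock: 3.62
tool_pos: [0.6369, 0.1242, 0.4047]
orientation: [-180.0, 0.0, -89.2]
force: [-0.2, 0.1, -0.5]
opening: 0.0875
gripper_force: 0.0
[0.63692412 0.12418091 0.40472264] [-1.79992331e+02  1.12401049e-02 -8.92340015e+01] [[ 1.91765284e-04 -9.58820661e-01 -2.84012153e-01  7.65415407e-02]
 [ 9.99999849e-01  3.29973095e-04 -4.38783214e-04 -1.05329815e-03]
 [ 5.14430781e-04 -2.84012027e-01  9.58820580e-01  1.97580137e-02]
 [ 0.00000000e+00  0.00000000e+00  0.00000000e+00  1.00000000e+00]] 394.9919776589317 322.3492511164301 245.58674447432563
```

View pics/w1.png

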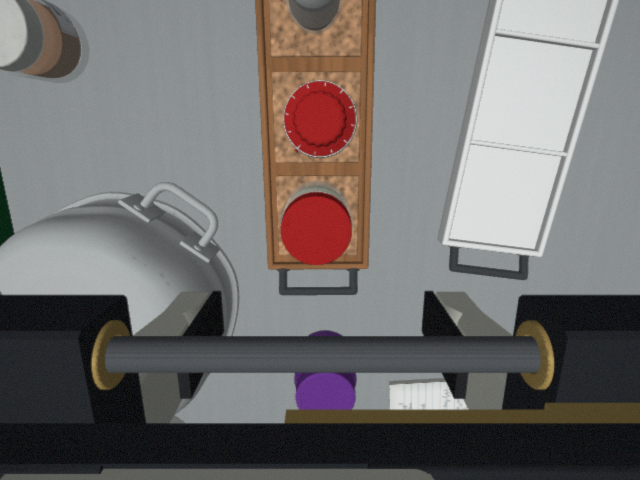

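Wrist view: jar lid at (316,229), timer at (320,118), shaker at (314,5) on the rack; the purple jar at (325,390) is off the rack. Localising jar and timer.

```bash
cat >> h.py <<'E'
from scipy.spatial.transform import Rotation as Ro
def wrist():
    o=get_obs(); s=snapshot('wrist')
    T=np.eye(4);T[:3,:3]=Ro.from_euler('xyz',o['orientation'],degrees=True).as_matrix();T[:3,3]=o['tool_pos']
    C=np.linalg.inv(T@s['tool_from_camera']); s['R']=C[:3,:3]; s['t']=C[:3,3]; return o,s
def rows(o,xy):
    "tool x,y shift in row units for a world xy target"
    d=np.r_[np.array(xy)-o['tool_pos'][:2],0]; R=Ro.from_euler('xyz',o['orientation'],degrees=True).as_matrix()
    return np.round((R.T@d)[:2]/.025,2)
E
python3 - <<'E'
from h import *
o,s=wrist(); hsv=cv2.cvtColor(s['color'],cv2.COLOR_RGB2HSV); m=cv2.inRange(hsv,(0,150,60),(5,255,255))
for n,roi,z in(('jar',(260,190,370,270),.087),('timer',(270,75,370,165),.06)):
    u,r=cv2.minEnclosingCircle(big(m,roi)); X=ray(s,u,z); print(n,u,r,X,rows(o,X[:2]))
E
```

```text
jar (315.98626708984375, 228.09619140625) 36.31573486328125 [0.64315463 0.12212393 0.087     ] [ 0.1  -0.25]
timer (319.3669738769531, 117.97228240966797) 36.77330017089844 [0.64171172 0.04003221 0.06      ] [ 3.38 -0.14]
```

```bash
python3 -m handwheel '[[1,0.07,-0.2,1,0,0,0],[1,0,0,1,0,0,0],[1,0,0,1,0,0,0],[1,0,0,1,0,0,0],[1,0,0,1,0,0,0]]'; python3 -m handwheel '[[1,0,0,1,0,0,0],[1,0,0,1,0,0,0],[1,0,0,0.6,0,0,0],[1,0,0,0,0,0,0],[-1,0,0,0,0,0,0]]'; python3 -m handwheel '[[-1,0,0,0,0,0,0],[-1,0,0,0,0,0,0],[-1,0,0,0,0,0,0],[-1,0,0,0,0,0,0],[-1,0,0,0,0,0,0]]'
```

```text
clock: 4.35
tool_pos: [0.642, 0.1229, 0.2789]
orientation: [-180.0, 0.0, -89.2]
force: [0.4, 0.4, -0.2]
opening: 0.0875
gripper_force: 0.0
clock: 4.97
tool_pos: [0.6426, 0.1224, 0.2156]
orientation: [-179.9, 0.0, -89.2]
force: [-0.7, -0.6, 0.3]
opening: 0.0822
gripper_force: 0.0
clock: 5.6
tool_pos: [0.6423, 0.1221, 0.2154]
orientation: [-180.0, 0.0, -89.2]
force: [-3.0, -0.0, 6.5]
opening: 0.0608
gripper_force: 30.0
```

```bash
python3 -m handwheel '[[-1,0,0,-0.3,0,0,0],[-1,0,0,-0.7,0,0,0],[-1,0,0,-1,0,0,0],[-1,0,0,-1,0,0,0],[-1,0.5,0.4,-0.8,0,0,0]]'; python3 -m handwheel '[[-1,1,0.72,0,0,0,0],[-1,1,0.72,0,0,0,0],[-1,1,0.72,0,0,0,0],[-1,1,0.72,0,0,0,0],[-1,1,0.72,0,0,0,0]]'; python3 -m handwheel '[[-1,1,0.72,0,0,0,0],[-1,1,0.72,0,0,0,0],[-1,1,0.72,0,0,0,0],[-1,1,0.72,0,0,0,0],[-1,0.8,0.6,0,0,0,0]]';python3 -m handwheel '[[-1,0.5,0.4,0,0,0,0.6],[-1,0.4,0.3,0,0,0,0.63],[-1,0,0,0,0,0,0],[-1,0,0,0,0,0,0]]'
python3 - <<'E'
from h import *
o,s=wrist(); print(rows(o,(.4345,-.1627)),o['tool_pos'],o['orientation'],o['opening']); cv2.imwrite('pics/w2.png',s['color'][:,:,::-1])
E
```

```text
clock: 6.22
tool_pos: [0.6325, 0.1096, 0.3115]
orientation: [-179.9, 0.0, -89.2]
force: [-0.9, -0.1, -2.2]
opening: 0.0608
gripper_force: 30.0
clock: 6.85
tool_pos: [0.5426, -0.0182, 0.3102]
orientation: [-180.0, 0.0, -89.3]
force: [-0.2, -0.2, -2.8]
opening: 0.0609
gripper_force: 30.0
clock: 7.48
tool_pos: [0.457, -0.1394, 0.3098]
orientation: [-180.0, 0.0, -89.3]
force: [0.4, -1.1, -2.0]
opening: 0.061
gripper_force: 30.0
clock: 7.98
tool_pos: [0.4409, -0.1601, 0.3098]
orientation: [-180.0, 0.0, -96.6]
force: [1.0, 0.6, -2.1]
opening: 0.0614
gripper_force: 30.0
[0.13 0.24] [ 0.44092047 -0.16011088  0.30980369] [-1.79972854e+02  1.80624694e-03 -9.66283387e+01] 0.061407110182841965
```

View pics/w2.png

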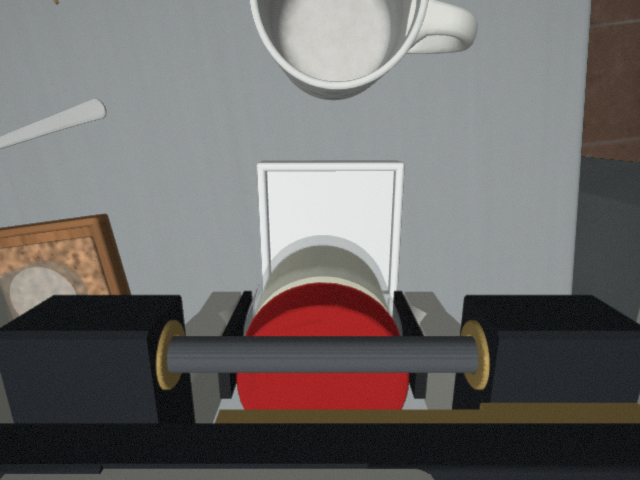

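The jar is held over the last compartment; the rack's end rim runs (259,161)–(404,162). I'll use it to check the rack pose.

```bash
python3 - <<'E'
from h import *
o,s=wrist(); c=big((s['color'].min(2)>165).astype(np.uint8)*255,(240,140,420,250)); 
p=c[:,0]; y=p[:,1].min()+3; 
t=p[p[:,1]<=p[:,1].min()+4]; L=t[t[:,0].argmin()]; Rr=t[t[:,0].argmax()]; L[1]=Rr[1]=p[:,1].min()
A,B=ray(s,L,.02),ray(s,Rr,.02); e=np.array([.1146,.9934]); print(L,Rr,A,B,np.linalg.norm(A-B),'end mid',(A+B)/2,'model',[.4284,-.2153],'comp',((A+B)/2)[:2]+e*.053)
E
```

```text
[257 162] [403 162] [ 0.47947874 -0.21968211  0.02      ] [ 0.38218598 -0.20844059  0.02      ] 0.0979400449084417 end mid [ 0.43083236 -0.21406135  0.02      ] model [0.4284, -0.2153] comp [ 0.43690616 -0.16141115]
```

```bash
python3 -m handwheel '[[-1,0.1,0.2,1,0,0,0],[-1,0,0,1,0,0,0],[-1,0,0,1,0,0,0],[-1,0,0,0.6,0,0,0],[-1,0,0,0,0,0,0]]'; python3 -m handwheel '[[-1,0,0,0.08,0,0,0],[-1,0,0,0.06,0,0,0],[-1,0,0,0.04,0,0,0],[-1,0,0,0,0,0,0]]'
```

```text
clock: 8.7
tool_pos: [0.4354, -0.1618, 0.2187]
orientation: [179.8, -0.0, -96.6]
force: [-0.5, 0.0, -1.5]
opening: 0.0608
gripper_force: 30.0
clock: 9.2
tool_pos: [0.4355, -0.162, 0.2154]
orientation: [-180.0, 0.0, -96.6]
force: [0.2, 0.4, -3.2]
opening: 0.0608
gripper_force: 30.0
```

```bash
python3 -m handwheel '[[-1,0,0,0.03,0,0,0],[-1,0,0,0,0,0,0]]'; python3 -m handwheel '[[-1,0,0,0.03,0,0,0],[-1,0,0,0,0,0,0]]'
```

```text
clock: 9.45
tool_pos: [0.4356, -0.162, 0.2153]
orientation: [-180.0, -0.0, -96.6]
force: [-3.1, 1.8, 9.9]
opening: 0.0611
gripper_force: 30.0
clock: 9.7
tool_pos: [0.4355, -0.162, 0.2152]
orientation: [-180.0, -0.0, -96.6]
force: [-6.0, 3.7, 21.3]
opening: 0.0609
gripper_force: 30.0
```

```bash
python3 -m handwheel '[[-0.5,0,0,-0.04,0,0,0],[1,0,0,0,0,0,0],[1,0,0,0,0,0,0],[1,0,0,0,0,0,0],[1,0,0,0,0,0,0]]'; python3 -m handwheel '[[1,0,0,-0.6,0,0,0],[1,0,0,-1,0,0,0],[1,0,0,-1,0,0,0],[1,0,0,-1,0,0,-0.6],[1,0,0,-0.4,0,0,-0.63]]'; python3 - <<'E'
from h import *
o,s=wrist(); print(rows(o,(.640,.0395)),o['tool_pos'],o['orientation'],o['opening'])
E
```

```text
clock: 10.32
tool_pos: [0.4355, -0.1621, 0.2146]
orientation: [180.0, -0.0, -96.6]
force: [0.3, -0.1, -0.1]
opening: 0.0868
gripper_force: 0.0
clock: 10.95
tool_pos: [0.4358, -0.1621, 0.3161]
orientation: [-179.9, -0.0, -89.1]
force: [0.1, -0.8, -0.3]
opening: 0.0877
gripper_force: 0.0
[-7.94 -8.29] [ 0.43579778 -0.16207158  0.31614444] [-1.79871305e+02 -6.79931223e-03 -8.91157315e+01] 0.08765016017094827
```

```bash
python3 -m handwheel '[[1,-1,-1,0,0,0,0],[1,-1,-1,0,0,0,0],[1,-1,-1,0,0,0,0],[1,-1,-1,0,0,0,0],[1,-1,-1,0,0,0,0]]'; python3 -m handwheel '[[1,-1,-1,0,0,0,0],[1,-1,-1,0,0,0,0],[1,-0.94,-1,0,0,0,0],[1,0,-0.29,0,0,0,0],[1,0,0,0,0,0,0]]'; python3 - <<'E'
from h import *
o,s=wrist(); print(rows(o,(.640,.0395)),o['tool_pos'])
hsv=cv2.cvtColor(s['color'],cv2.COLOR_RGB2HSV); cv2.imwrite('pics/w3.png',s['color'][:,:,::-1])
t=snapshot('scene'); cv2.imwrite('pics/s3.png',t['color'][120:420,150:550,::-1])
E
```

```text
clock: 11.62
tool_pos: [0.5594, -0.0345, 0.314]
orientation: [180.0, -0.0, -89.3]
force: [0.4, 0.1, 0.2]
opening: 0.0877
gripper_force: 0.0
clock: 12.25
tool_pos: [0.64, 0.039, 0.3136]
orientation: [179.9, -0.0, -89.3]
force: [-0.8, -0.4, 0.5]
opening: 0.0878
gripper_force: 0.0
[-0.02  0.  ] [0.64003571 0.0390238  0.3136488 ]
```

View pics/w3.png

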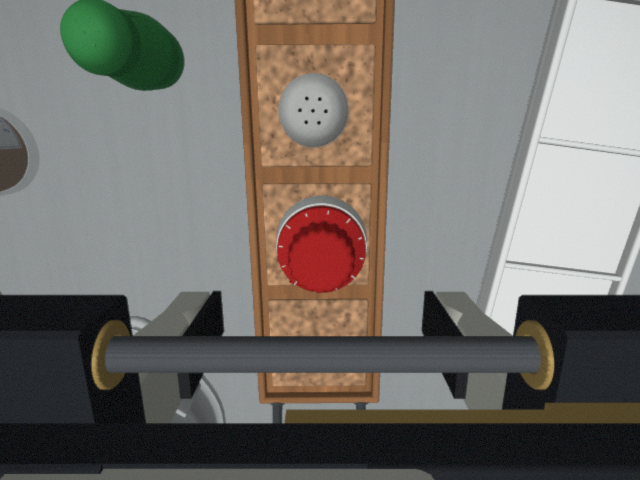

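View pics/s3.png

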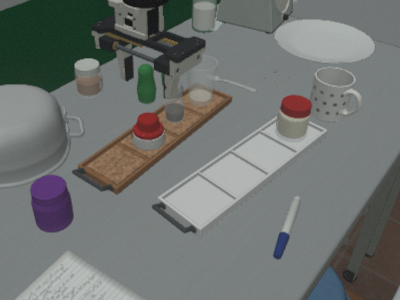

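Wrist: timer red disc at (321,250), knob at about (321,258); grey shaker cap at (313,110); green look-alike off the rack at (97,37). Scene: the jar stands upright in the end compartment.

```bash
python3 - <<'E'
from h import *
o,s=wrist()
for n,u,z in(('knob',(321,258),.069),('ring',(321.5,248),.052),('cap',(313.5,110),.096)): X=ray(s,u,z); print(n,X,rows(o,X[:2]))
E
```

```text
knob [0.64121714 0.03652762 0.069     ] [ 0.08 -0.07]
ring [0.64095631 0.03539053 0.052     ] [ 0.13 -0.06]
cap [ 0.64565176 -0.04647138  0.096     ] [ 3.4  -0.21]
```

```bash
python3 -m handwheel '[[1,0.06,-0.05,1,0,0,0],[1,0,0,1,0,0,0],[1,0,0,0.8,0,0,0],[1,0,0,0.4,0,0,0],[1,0,0,0,0,0,0]]'; python3 -m handwheel '[[-1,0,0,0,0,0,0],[-1,0,0,0,0,0,0],[-1,0,0,0,0,0,0],[-1,0,0,0,0,0,0],[-1,0,0,0,0,0,0]]'; python3 -m handwheel '[[-1,0,0,0,0,0,0],[-1,0,0,0,0,0,0],[-1,0,0,0,0,0,0]]'
```

```text
clock: 13.02
tool_pos: [0.641, 0.0373, 0.2345]
orientation: [180.0, -0.0, -89.3]
force: [0.0, 0.0, -0.3]
opening: 0.0877
gripper_force: 0.0
clock: 13.65
tool_pos: [0.6413, 0.0377, 0.2347]
orientation: [-180.0, 0.0, -89.2]
force: [-0.6, 0.2, 0.4]
opening: 0.0433
gripper_force: 0.0
clock: 14.02
tool_pos: [0.6413, 0.0377, 0.2346]
orientation: [180.0, -0.0, -89.2]
force: [-0.8, -0.8, 0.1]
opening: 0.0393
gripper_force: 29.2
```

```bash
python3 -m handwheel '[[-1,0,0,-0.3,0,0,0],[-1,0,0,-0.7,0,0,0],[-1,0,0,-1,0,0,0],[-1,0,0,-1,0,0,0],[-1,0.2,0.4,0,0,0,0]]'; python3 -m handwheel '[[-1,0.55,0.98,0,0,0,0],[-1,0.55,0.98,0,0,0,0],[-1,0.55,0.98,0,0,0,0],[-1,0.55,0.98,0,0,0,0],[-1,0.55,0.98,0,0,0,0]]'; python3 -m handwheel '[[-1,0.55,0.98,0,0,0,0],[-1,0.55,0.98,0,0,0,0.6],[-1,0.3,0.4,0,0,0,0.63],[-1,0,0,0,0,0,0],[-1,0,0,0,0,0,0]]'
python3 - <<'E'
from h import *
o,s=wrist(); print(rows(o,(.446,-.0727)),o['tool_pos'],o['orientation'],o['opening']); cv2.imwrite('pics/w4.png',s['color'][:,:,::-1])
E
```

```text
clock: 14.65
tool_pos: [0.6324, 0.0329, 0.3131]
orientation: [-179.7, 0.1, -89.2]
force: [-0.6, -0.0, -2.2]
opening: 0.0392
gripper_force: 29.2
clock: 15.28
tool_pos: [0.5083, -0.0385, 0.3096]
orientation: [180.0, 0.0, -89.3]
force: [-0.0, -0.3, -0.9]
opening: 0.0395
gripper_force: 29.2
clock: 15.9
tool_pos: [0.4511, -0.0728, 0.3099]
orientation: [-180.0, 0.0, -96.5]
force: [-0.4, 0.7, -1.3]
opening: 0.0395
gripper_force: 29.2
[0.02 0.2 ] [ 0.45109993 -0.07280914  0.30985758] [-1.79964865e+02  9.56391110e-03 -9.65451238e+01] 0.03952167427246919
```

View pics/w4.png

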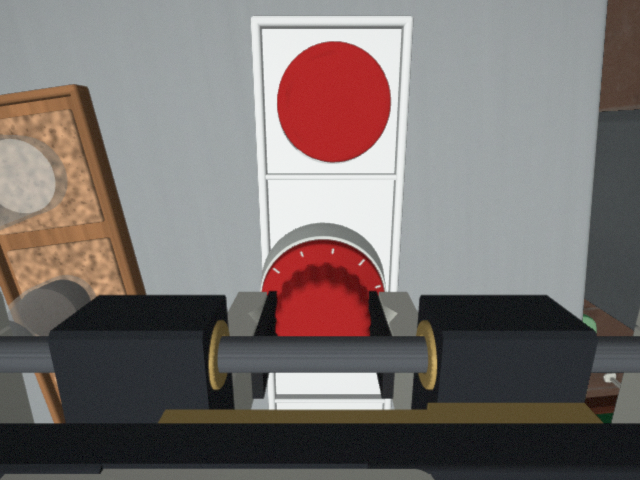

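The timer is held level over compartment 3; the jar lid at (334,101) sits in the end compartment. Lowering.

```bash
python3 - <<'E'
from h import *
o,s=wrist(); print('jar',ray(s,(334.3,101.5),.087))
E
python3 -m handwheel '[[-1,0.02,0.2,1,0,0,0],[-1,0,0,1,0,0,0],[-1,0,0,0.6,0,0,0],[-1,0,0,0.25,0,0,0],[-1,0,0,0,0,0,0]]'; python3 -m handwheel '[[-1,0,0,0.08,0,0,0],[-1,0,0,0.06,0,0,0],[-1,0,0,0,0,0,0]]'; python3 -m handwheel '[[-1,0,0,0.03,0,0,0],[-1,0,0,0,0,0,0]]'
```

```text
jar [ 0.43657201 -0.16053155  0.087     ]
clock: 16.62
tool_pos: [0.4461, -0.0727, 0.2382]
orientation: [180.0, -0.0, -96.6]
force: [-0.0, 0.2, -0.3]
opening: 0.0395
gripper_force: 29.2
clock: 17.0
tool_pos: [0.4458, -0.0729, 0.2351]
orientation: [-180.0, 0.0, -96.6]
force: [-0.3, 0.6, -1.3]
opening: 0.0394
gripper_force: 29.2
clock: 17.25
tool_pos: [0.446, -0.0728, 0.2345]
orientation: [-180.0, 0.0, -96.6]
force: [-1.2, 1.5, 4.3]
opening: 0.0395
gripper_force: 29.3
```

```bash
python3 -m handwheel '[[-1,0,0,0.015,0,0,0],[-0.1,0,0,0,0,0,0],[1,0,0,0,0,0,0],[1,0,0,0,0,0,0],[1,0,0,0,0,0,0]]'; python3 -m handwheel '[[1,0,0,-0.6,0,0,0],[1,0,0,-1,0,0,0],[1,0,0,-1,0,0,0],[1,0,0,-0.7,0,0,-0.6],[1,0,0,0,0,0,-0.63]]'; python3 -m handwheel '[[1,-0.1,-1,0,0,0,0],[1,-0.1,-1,0,0,0,0],[1,-0.1,-1,0,0,0,0],[1,-0.1,-1,0,0,0,0],[1,-0.1,-1,0,0,0,0]]'; python3 -m handwheel '[[1,-0.1,-1,0,0,0,0],[1,-0.2,-1,0,0,0,0],[1,-0.2,-0.9,0,0,0,0],[1,0,0,0,0,0,0],[1,0,0,0,0,0,0]]'; python3 - <<'E'
from h import *
o,s=wrist(); print(rows(o,(.644,-.047)),o['tool_pos'],o['orientation'],o['opening']); cv2.imwrite('pics/w5.png',s['color'][:,:,::-1])
E
```

```text
clock: 17.88
tool_pos: [0.4458, -0.0729, 0.2337]
orientation: [180.0, -0.0, -96.6]
force: [-0.2, 0.2, -0.5]
opening: 0.0639
gripper_force: 0.0
clock: 18.5
tool_pos: [0.4462, -0.0728, 0.3176]
orientation: [-179.8, 0.0, -89.1]
force: [-0.0, 0.1, -0.1]
opening: 0.0879
gripper_force: 0.0
clock: 19.12
tool_pos: [0.5714, -0.0586, 0.3159]
orientation: [180.0, -0.0, -89.3]
force: [-0.7, 0.3, 0.4]
opening: 0.0877
gripper_force: 0.0
clock: 19.75
tool_pos: [0.6425, -0.0453, 0.3157]
orientation: [179.9, -0.0, -89.3]
force: [0.2, -0.9, 0.1]
opening: 0.0873
gripper_force: 0.0
[ 0.07 -0.06] [ 0.64253516 -0.04534929  0.31568972] [ 1.79927344e+02 -4.39171366e-03 -8.92569961e+01] 0.08730812789095359
```

View pics/w5.png

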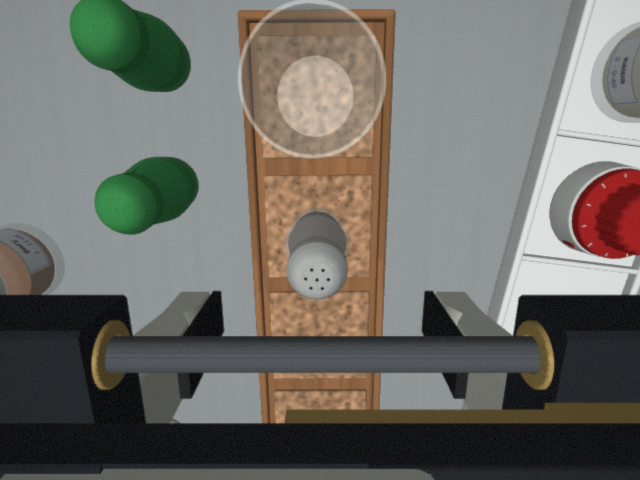

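Wrist: shaker cap at (317,277); glass rim at (312,79) and foot at (316,96); the greens at (105,33) and (128,203) are off the rack; the timer stands in its compartment at (608,213).

```bash
python3 - <<'E'
from h import *
o,s=wrist()
for n,u,z in(('cap',(317,277),.102),('rim',(312,79),.107),('foot',(315.5,96),.014)): X=ray(s,u,z); print(n,X,rows(o,X[:2]))
E
```

```text
cap [ 0.64620174 -0.04716229  0.102     ] [ 0.07 -0.15]
rim [ 0.6492545  -0.14300424  0.107     ] [ 3.91 -0.22]
foot [ 0.64921748 -0.14282521  0.014     ] [ 3.9  -0.22]
```

```bash
python3 -m handwheel '[[1,0.07,-0.1,1,0,0,0],[1,0,0,1,0,0,0],[1,0,0,1,0,0,0],[1,0,0,0.7,0,0,0],[1,0,0,0,0,0,0]]'; python3 -m handwheel '[[-1,0,0,0,0,0,0],[-1,0,0,0,0,0,0],[-1,0,0,0,0,0,0],[-1,0,0,0,0,0,0],[-1,0,0,0,0,0,0]]'; python3 -m handwheel '[[-1,0,0,0,0,0,0],[-1,0,0,0,0,0,0],[-1,0,0,0,0,0,0]]'
```

```text
clock: 20.48
tool_pos: [0.6449, -0.0471, 0.2227]
orientation: [179.9, -0.0, -89.3]
force: [0.2, -0.3, 0.9]
opening: 0.0875
gripper_force: 0.0
clock: 21.1
tool_pos: [0.6455, -0.047, 0.2239]
orientation: [-180.0, 0.0, -89.3]
force: [-0.2, -0.0, 0.3]
opening: 0.0432
gripper_force: 0.0
clock: 21.48
tool_pos: [0.6456, -0.0469, 0.2238]
orientation: [-180.0, 0.0, -89.2]
force: [0.2, 0.4, 0.1]
opening: 0.0394
gripper_force: 29.7
```

```bash
python3 -m handwheel '[[-1,0,0,-0.3,0,0,0],[-1,0,0,-0.7,0,0,0],[-1,0,0,-1,0,0,0],[-1,0,0,-1,0,0,0],[-1,0,0.3,0,0,0,0]]'; python3 -m handwheel '[[-1,-0.35,0.98,0,0,0,0],[-1,-0.35,0.98,0,0,0,0],[-1,-0.35,0.98,0,0,0,0],[-1,-0.35,0.98,0,0,0,0],[-1,-0.35,0.98,0,0,0,0]]'; python3 -m handwheel '[[-1,-0.35,0.98,0,0,0,0],[-1,-0.35,0.98,0,0,0,0.6],[-1,-0.1,0.3,0,0,0,0.63],[-1,0,0,0,0,0,0],[-1,0,0,0,0,0,0]]'
python3 - <<'E'
from h import *
o,s=wrist(); print(rows(o,(.4563,.0167)),o['tool_pos'],o['orientation'],o['opening']); cv2.imwrite('pics/w6.png',s['color'][:,:,::-1])
E
```

```text
clock: 22.1
tool_pos: [0.6389, -0.047, 0.3022]
orientation: [-179.7, 0.0, -89.2]
force: [-0.6, 0.3, -0.2]
opening: 0.0393
gripper_force: 29.6
clock: 22.72
tool_pos: [0.5135, -0.0049, 0.2987]
orientation: [180.0, 0.0, -89.3]
force: [-0.1, 0.6, -1.6]
opening: 0.039
gripper_force: 29.6
clock: 23.35
tool_pos: [0.4585, 0.0147, 0.2989]
orientation: [-180.0, 0.0, -96.5]
force: [0.9, -0.4, -0.9]
opening: 0.0398
gripper_force: 29.6
[-0.07  0.1 ] [0.45852693 0.01473623 0.29892388] [-1.79980521e+02  6.39079069e-03 -9.65380071e+01] 0.03977405485795987
```

View pics/w6.png

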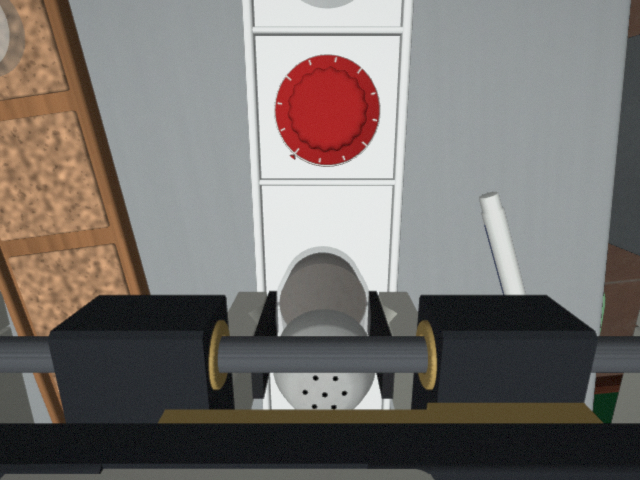

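The shaker is held upright between the pads and the timer stands centred at (327,110). Lowering.

```bash
python3 -m handwheel '[[-1,-0.07,0.1,1,0,0,0],[-1,0,0,1,0,0,0],[-1,0,0,0.6,0,0,0],[-1,0,0,0.25,0,0,0],[-1,0,0,0,0,0,0]]'; python3 -m handwheel '[[-1,0,0,0.08,0,0,0],[-1,0,0,0.05,0,0,0],[-1,0,0,0,0,0,0]]'; python3 -m handwheel '[[-1,0,0,0.03,0,0,0],[-1,0,0,0,0,0,0]]'
```

```text
clock: 24.02
tool_pos: [0.4563, 0.0167, 0.2273]
orientation: [180.0, -0.0, -96.6]
force: [-0.6, -0.4, -2.0]
opening: 0.0396
gripper_force: 29.6
clock: 24.4
tool_pos: [0.4561, 0.0168, 0.2245]
orientation: [-180.0, 0.0, -96.6]
force: [1.6, 0.1, -0.3]
opening: 0.0395
gripper_force: 29.6
clock: 24.65
tool_pos: [0.4562, 0.0169, 0.2238]
orientation: [-180.0, 0.0, -96.6]
force: [-0.7, 0.9, 1.0]
opening: 0.0395
gripper_force: 29.8
```

```bash
python3 -m handwheel '[[-1,0,0,0.03,0,0,0],[-1,0,0,0,0,0,0]]'; python3 -m handwheel '[[-1,0,0,0.01,0,0,0],[-1,0,0,0,0,0,0]]'
```

```text
clock: 24.9
tool_pos: [0.4562, 0.017, 0.2236]
orientation: [-180.0, 0.0, -96.6]
force: [-3.5, 1.6, 11.3]
opening: 0.0393
gripper_force: 30.5
clock: 25.15
tool_pos: [0.4563, 0.017, 0.2236]
orientation: [-180.0, 0.0, -96.6]
force: [-5.2, 1.7, 14.0]
opening: 0.0391
gripper_force: 30.7
```

```bash
python3 -m handwheel '[[-0.1,0,0,-0.03,0,0,0],[1,0,0,0,0,0,0],[1,0,0,0,0,0,0],[1,0,0,0,0,0,0],[1,0,0,0,0,0,0]]'; python3 -m handwheel '[[1,0,0,-0.6,0,0,0],[1,0,0,-1,0,0,0],[1,0,0,-1,0,0,0],[1,0,0,-1,0,0,-0.6],[1,0,0,-0.5,0,0,-0.63]]'; python3 -m handwheel '[[1,0.8,-0.95,0,0,0,0],[1,0.8,-0.95,0,0,0,0],[1,0.8,-0.95,0,0,0,0],[1,0.8,-0.95,0,0,0,0],[1,0.8,-0.95,0,0,0,0]]'; python3 -m handwheel '[[1,0.8,-0.95,0,0,0,0],[1,0.8,-0.95,0,0,0,0],[1,0.8,-0.95,0,0,0,0],[1,0,0,0,0,0,0],[1,0,0,0,0,0,0]]'; python3 - <<'E'
from h import *
o,s=wrist(); print(rows(o,(.648,-.1425)),o['tool_pos'],o['orientation'],o['opening']); cv2.imwrite('pics/w7.png',s['color'][:,:,::-1])
E
```

```text
clock: 25.78
tool_pos: [0.4561, 0.0168, 0.2232]
orientation: [180.0, -0.0, -96.6]
force: [1.0, -0.1, 0.4]
opening: 0.0738
gripper_force: 0.0
clock: 26.4
tool_pos: [0.4563, 0.0169, 0.3271]
orientation: [-179.9, 0.0, -89.1]
force: [0.2, 0.2, -0.1]
opening: 0.0876
gripper_force: 0.0
clock: 27.02
tool_pos: [0.5769, -0.0824, 0.3255]
orientation: [180.0, -0.0, -89.3]
force: [0.1, 0.7, -0.1]
opening: 0.0876
gripper_force: 0.0
clock: 27.65
tool_pos: [0.6478, -0.1406, 0.3252]
orientation: [179.9, 0.0, -89.3]
force: [0.1, -0.4, 0.0]
opening: 0.0877
gripper_force: 0.0
[ 0.07 -0.01] [ 0.64776053 -0.14064149  0.32516983] [ 1.79934125e+02  1.03862594e-02 -8.92748385e+01] 0.08766757591382217
```

View pics/w7.png

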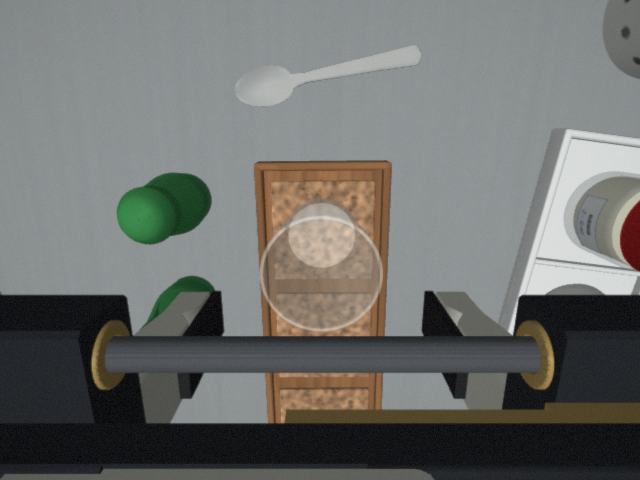

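Glass rim centre at (321.5,273), foot at (322,235), between the fingers.

```bash
python3 - <<'E'
from h import *
o,s=wrist()
for u,z in(((321.5,273),.107),((322,236),.014)): X=ray(s,u,z); print(X,rows(o,X[:2]))
E
python3 -m handwheel '[[1,0.07,0,0.9,0,0,0],[1,0,0,1,0,0,0],[1,0,0,1,0,0,0],[1,0,0,0.95,0,0,0],[1,0,0,0.1,0,0,0]]'; python3 -m handwheel '[[-1,0,0,0,0,0,0],[-1,0,0,0,0,0,0],[-1,0,0,0,0,0,0],[-1,0,0,0,0,0,0],[-1,0,0,0,0,0,0]]'; python3 -m handwheel '[[-1,0,0,0,0,0,0],[-1,0,0,0,0,0,0]]'
```

```text
[ 0.64912156 -0.14269435  0.107     ] [ 0.09 -0.06]
[ 0.64885599 -0.13810833  0.014     ] [-0.09 -0.05]
clock: 28.38
tool_pos: [0.6472, -0.1419, 0.2257]
orientation: [179.8, 0.0, -89.2]
force: [0.2, 0.1, 0.6]
opening: 0.0881
gripper_force: 0.0
clock: 29.0
tool_pos: [0.6484, -0.1425, 0.2281]
orientation: [-179.9, -0.0, -89.2]
force: [-2.4, 0.2, 6.7]
opening: 0.0633
gripper_force: 29.8
clock: 29.25
tool_pos: [0.6484, -0.1425, 0.2281]
orientation: [-179.9, -0.0, -89.2]
force: [-1.2, 0.7, 6.0]
opening: 0.0633
gripper_force: 29.8
```

```bash
python3 -m handwheel '[[-1,0,0,-0.3,0,0,0],[-1,0,0,-0.7,0,0,0],[-1,0,0,-1,0,0,0],[-1,0,0,-1,0,0,0],[-1,0,0,-1,0,0,0]]'; python3 -m handwheel '[[-1,-1,0.3,-0.4,0,0,0],[-1,-1,0.6,0,0,0,0],[-1,-1,0.6,0,0,0,0],[-1,-1,0.6,0,0,0,0],[-1,-1,0.7,0,0,0,0]]'; python3 -m handwheel '[[-1,-1,0.8,0,0,0,0],[-1,-1,0.8,0,0,0,0],[-1,-1,0.8,0,0,0,0],[-1,-1,0.9,0,0,0,0],[-1,-0.6,0.9,0,0,0,0]]'; python3 -m handwheel '[[-1,-0.3,0.2,0,0,0,0.6],[-1,0,0,0,0,0,0.63],[-1,0,0,0,0,0,0],[-1,0,0,0,0,0,0]]'
python3 - <<'E'
from h import *
o,s=wrist(); print(rows(o,(.4667,.106)),o['tool_pos'],o['orientation'],o['opening']); cv2.imwrite('pics/w8.png',s['color'][:,:,::-1])
E
```

```text
clock: 29.88
tool_pos: [0.648, -0.1424, 0.3288]
orientation: [-180.0, 0.0, -89.3]
force: [-0.0, -0.0, -3.1]
opening: 0.0635
gripper_force: 30.0
clock: 30.5
tool_pos: [0.576, -0.0177, 0.338]
orientation: [-179.9, 0.0, -89.3]
force: [0.2, 0.6, -2.7]
opening: 0.0629
gripper_force: 30.0
clock: 31.12
tool_pos: [0.4693, 0.0961, 0.338]
orientation: [-179.9, 0.0, -89.2]
force: [-0.8, 0.1, -2.8]
opening: 0.0631
gripper_force: 30.0
clock: 31.62
tool_pos: [0.465, 0.1026, 0.3375]
orientation: [-180.0, 0.0, -96.6]
force: [-0.8, 0.2, -2.8]
opening: 0.0631
gripper_force: 30.0
[-0.14 -0.05] [0.46496022 0.10257888 0.33749601] [-1.79975687e+02  2.23973016e-02 -9.65583972e+01] 0.06306146828779563
```

View pics/w8.png

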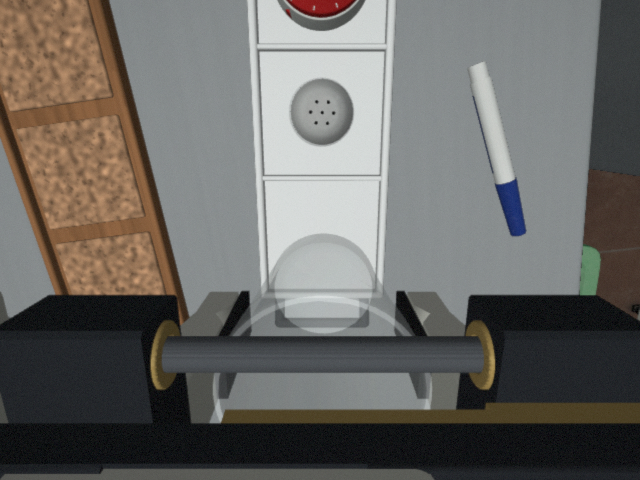

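The glass is held level and the shaker stands centred at (322,112). Lowering the glass.

```bash
python3 -m handwheel '[[-1,-0.14,-0.05,1,0,0,0],[-1,0,0,1,0,0,0],[-1,0,0,1,0,0,0],[-1,0,0,0.8,0,0,0],[-1,0,0,0.3,0,0,0]]'; python3 -m handwheel '[[-1,0,0,0.08,0,0,0],[-1,0,0,0.06,0,0,0],[-1,0,0,0,0,0,0]]'; python3 -m handwheel '[[-1,0,0,0.04,0,0,0],[-1,0,0,0,0,0,0]]';
```

```text
clock: 32.3
tool_pos: [0.4664, 0.1057, 0.2335]
orientation: [179.9, -0.1, -96.6]
force: [0.6, 0.5, -2.0]
opening: 0.0631
gripper_force: 30.0
clock: 32.67
tool_pos: [0.4668, 0.1061, 0.2316]
orientation: [-180.0, 0.0, -96.6]
force: [-0.0, -0.7, -1.8]
opening: 0.063
gripper_force: 30.0
clock: 32.92
tool_pos: [0.4666, 0.106, 0.2302]
orientation: [-180.0, 0.0, -96.6]
force: [-0.4, -0.3, -1.6]
opening: 0.0631
gripper_force: 30.0
```

```bash
python3 -m handwheel '[[-1,0,0,0.04,0,0,0],[-1,0,0,0,0,0,0]]'; python3 -m handwheel '[[-1,0,0,0.03,0,0,0],[-1,0,0,0,0,0,0]]';python3 -m handwheel '[[-1,0,0,0.03,0,0,0],[-1,0,0,0,0,0,0]]'
```

```text
clock: 33.17
tool_pos: [0.4665, 0.106, 0.229]
orientation: [180.0, -0.0, -96.6]
force: [-0.0, -0.4, -2.1]
opening: 0.0634
gripper_force: 30.0
clock: 33.42
tool_pos: [0.4666, 0.106, 0.2282]
orientation: [180.0, -0.0, -96.6]
force: [-0.9, -0.9, -2.4]
opening: 0.0633
gripper_force: 30.0
clock: 33.67
tool_pos: [0.4666, 0.1061, 0.2281]
orientation: [-180.0, 0.0, -96.6]
force: [-2.7, 0.7, 5.4]
opening: 0.0633
gripper_force: 29.8
```

```bash
python3 -m handwheel '[[-1,0,0,0.02,0,0,0],[1,0,0,0,0,0,0],[1,0,0,0,0,0,0],[1,0,0,0,0,0,0],[1,0,0,0,0,0,0]]'; python3 -m handwheel '[[1,0,0,-0.6,0,0,0],[1,0,0,-1,0,0,0],[1,0,0,-1,0,0,0],[1,0,0,-1,0,0,0],[1,0,0,-1,0,0,0]]'; python3 -m handwheel '[[1,-1,0,-0.5,0,0,0],[1,-1,0,0,0,0,0],[1,-1,0,0,0,0,0],[1,-1,0,0,0,0,0],[1,-1,0,0,0,0,0]]'; python3 -m handwheel '[[1,-1,0,0,0,0,0],[1,-1,0,0,0,0,0],[1,0,0,0,0,0,0],[1,0,0,0,0,0,0]]'; python3 - <<'E'
from h import *
s=snapshot('top');t=snapshot('scene')
cv2.imwrite('pics/end.png',np.vstack([cv2.resize(s['color'][180:370,220:460],None,fx=1.667,fy=1.5),t['color'][150:400,170:570]])[:,:,::-1])
E
```

```text
clock: 34.3
tool_pos: [0.4666, 0.106, 0.227]
orientation: [180.0, -0.0, -96.6]
force: [-0.5, 0.2, -1.1]
opening: 0.0874
gripper_force: 0.0
clock: 34.92
tool_pos: [0.4665, 0.106, 0.3428]
orientation: [180.0, -0.0, -96.6]
force: [0.3, 0.5, 0.2]
opening: 0.0876
gripper_force: 0.0
clock: 35.55
tool_pos: [0.4811, 0.2318, 0.3542]
orientation: [180.0, -0.0, -96.6]
force: [0.2, -0.1, 0.1]
opening: 0.0875
gripper_force: 0.0
clock: 36.05
tool_pos: [0.4867, 0.2801, 0.3542]
orientation: [180.0, -0.0, -96.6]
force: [0.5, -0.4, 0.3]
opening: 0.0877
gripper_force: 0.0
```

View pics/end.png

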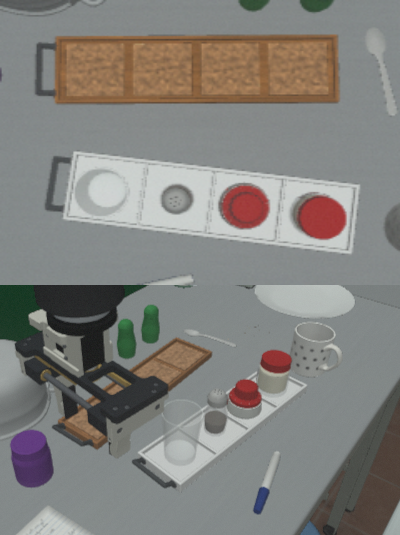

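The wooden rack is empty. From its handle, the white rack holds glass (100,190), shaker (177,200), timer (245,205) and jar (322,217), all upright, with the gripper clear.

```bash
python3 -c "
from plant import *
print(close_job())"
```

```text
the job is handed in; nothing more can be done
None
```

All four things are in the white rack in reverse order, upright and each close to the middle of its compartment: glass nearest the handle, then shaker, timer and jar. The job is handed in at about 36 s; no verdict was returned.

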